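Clamp the bracket to the press backstop and press its bush home

TASK

Clip the large spring clamp, lying level, well onto the free upright end of the press's backstop so that its jaws squeeze the bracket and the backstop together, and let go of it. Then pull the press lever down to its stop so that the brass bush is pressed fully home, and let the lever return all the way up. Leave the bracket in its place and the small clamp, the oil bottle, the grease tin and the parts tray where they are.

Things in the scene. Friction and masses are not known exactly. Their poses are not given: they have to be found in the camera images.
- press: Grey hand lever press, fixed. Origin on the bench under the ram's axis; x points from its open front (robot's side) back to the column, y to the lever's side, z up. Spans in mm: base x -100..130, y -100..100, z 0..20; head x -25..115, y -32..32, z 175..270; column x 60..115, y -31..31; ram rod up to z 303.
- backstop: Upright steel plate on the press base, 7 mm thick, 165 mm long, 95 mm high (20 to 115 mm above the bench). Origin at its foot in its front face, abreast of the ram; axes as the press. Spans y -115..50 mm: its free end stands out 15 mm past the base on the -y side, with free space round it.
- edge (a point): Middle of the backstop's free upright end, on its front face, 67.5 mm above the bench. Axes as the press: y points along the backstop, inwards from the free end. The backstop lies at x 0..7 mm, the bracket's leg in front at x -5..0 mm (at first 0.5 to 3 mm further forward).
- bracket: Loose aluminium angle bracket, 400 g, on the press base. Upright leg 5 x 155 x 85 mm high in front of the backstop (0.5 to 3 mm gap at first, its end within 6 mm of the backstop's); foot 62 x 155 x 6 mm under the ram with a boss 36 mm across, 25 mm high. Origin under the boss, on the underside; axes as the press; leg at x 25..30 mm.
- bush (a joint): Brass flanged bush (flange 30 mm across) started in the bracket's boss under the ram: how far it is pressed in, 0 to 0.012 m; 0 to 3 mm at first, 12 mm is fully home. It slides stiffly (about 35 N at the ram) and stays where it is pressed to.
- lever (a joint): Angle of the press lever: 0 up at rest; down it comes up hard at about 1.0 rad (ram 28.5 mm down, the bush seated on its boss); 1.05 at most. A spring brings it back up (4 N at the knob at rest, 7 N at the bottom; pressing the bush adds 7 N).
- lever_knob (a point): Centre of the black ball knob, 34 mm across, on the lever's end (12 mm rod, 140 mm from its axis), 85 mm to the +y side of the ram's axis. At rest it stands 45 degrees above the level, leaning to the press's front, 319 mm above the bench; it swings forward and down to 12 degrees below the level, 190 mm above the bench.
- lever_axis (a point): Point of the lever's turning axis (level, parallel to the press's y) in the plane in which the knob swings, 220 mm above the bench, 29 mm behind the ram's axis. Its own axes turn with the lever.
- clamp: +y half of the large spring clamp (135 mm long, 24 mm thick, 110 g; steel, black rubber grips and pads), lying flat on the bench, jaws shut. Origin on the hinge axis at the underside, z up along it, x (jaws shut) along the middle line to the jaw tips. Jaw pads at x 38..56 mm, free throat from x 9 mm on. Handles run back to x -79 mm, splayed 15.6 degrees each; 69 mm across at x -60 mm.
- clamp_arm (a joint): Opening angle of the large clamp: 0 shut, 0.56 rad fully open, about 0.25 when gripping 12 mm. Squeezing the handles (11 to 18 N at x -60 mm) opens it, sprung shut. Fully squeezed: handles parallel, 30 mm across, pads 26 mm apart, and fingers closed on x -60 mm stand about 64 mm behind the hinge. The middle line is turned minus half this angle about z from clamp's x.
- clamp_jaw (a point): Point on the x axis of the large clamp's +y half, 47 mm from the hinge axis (abreast of the middle of the jaw pads), at half thickness.
- small_clamp: A smaller spring clamp of the same make, 90 mm long, 18 mm thick, not wanted; lying flat on the other side of the press. Origin and axes as for the large clamp.
- oil_bottle: White oil bottle with a black cap, 50 mm across, 150 mm high, standing beside the press base in front of the backstop's free end. Origin under its centre.
- parts_tray: Black tray of spare bushes, 130 x 180 x 30 mm, on the bench in front of the press. Origin under its centre.
- grease_tin: Round metal grease tin with a dark lid, 66 mm across, 90 mm high, standing beyond the backstop's free end, towards the press's back. Origin under its centre.
There are look-alikes about, which are no part of the job. What is shaped like the bracket but black or purple is not meant.

How it is judged:
By the outcome, as a careful person would: the job done as asked, in the order asked, and still so for the second after the job is handed in, with the robot touching nothing.
It also fails if it takes over 59 s, if anything falls off the work surface, if the arm or the gripper's body presses on something with over 40 N, if the wrist force passes 120 N, or if a joint passes its speed limit or range.

ROBOT

A 6-joint arm with a two-finger parallel gripper is mounted at the origin on the work surface. World frame = base frame: x ahead of the robot, y to its left, z up, the work surface at z = 0. Lengths are in mm, angles in rad, forces in N, time in s.
With the tool pointing down it reaches from about 400 to 925 mm from the base axis. Payload 12.5 kg.
Tool frame: the origin (TCP) lies on the centre line of the jaws, within the pads' length; the fingertips stand 14 mm ahead of it and the grasp point (between the pads) lies 5 mm behind it; z points along the fingers, x is the direction in which the jaws open and shut, and the axes are right-handed (so a half turn about z gives the same grasp; the last joint's range is limited). The gripper opens to 95 mm and grips with 3 to 60 N. Pads are 20 mm wide; open, the fingers measure 119 mm over their backs; the gripper's body (75 mm by 180 mm) begins 59 mm behind the grasp point.
Start: joints at [1.007, 0.491, 1.559, -0, 1.092, -0.106], TCP at [276.223, 560.669, 193.461] pointing down, gripper open.
Joint ranges: [-3.1, 3.1], [-0.84, 2.19], [0.05, 2.79], [-1.13, 4.28], [0.06, 2.93], [-2.69, 2.69]. Speed limits (rad/s): [2.22, 2.22, 2.79, 3.14, 3.14, 3.14].

INTERFACE

Orientations are given as [roll, pitch, yaw] about the fixed x, y, z axes, in that order (R = Rz(yaw) Ry(pitch) Rx(roll)).
In Python, from cell import state, read_camera, job_done gives the robot as it stands.
- The arm moves only by the shell command python3 -m handwheel 'ROWS'. ROWS is JSON, a list of rows, each an object of numbers: "hand": the finger opening in m, from 0 to 0.0951; "x", "y", "z": the shift along the world's x, y, z in m; "spin": the turn about the world's z in units of 5 degrees (1.0 is 5 degrees). In form: [{"hand": .., "x": .., "y": .., "z": .., "spin": ..}, ...]. A call has 1 to 20 rows; each row is the pose to reach, as a shift and turn from the pose commanded when the call began; what a row does not reach only later rows make up. A row lasts 1/12 s, in which the tool goes at most 41.7 mm and 7.16 degrees, less where a joint would pass 70% of its speed; a pose out of reach is approached as far as the arm can. A call with a gripper value outside its range is refused whole. The fingers move at their own pace and stop on an object; the grip force is fixed at half the most. Time passes only in rows, so rows that repeat a pose let the fingers close. It gives the time, the measured TCP pose, the force and the opening at its end, in the units of the state.
- state(): the state, without advancing time (a new reading comes with each control period).
- read_camera(name): name is "side" or "top"; returns a dict with "img" (384x512x3 uint8, red, green, blue), "fx", "fy", "cx", "cy" (pixels), "T" (4x4, takes a point from camera to world coordinates). Camera axes: x right, y down, z forward; pixel columns grow to the right and rows downward; lengths in mm; the calibration is good to about 2 mm. A picture is of the moment at which its call begins. There is no depth.
- job_done(): hands the job in, once; it reports no verdict.
The state is a dict: "t": time; "joints": joint angles; "qvel": joint speeds; "tau": joint torques, N m; "eef_pos": TCP position; "tcp_rot": TCP orientation; "ft_force": force on the tool from outside, world axes, zero at the start; "moment": the same for the moment, N m; "opening": opening from 0.0 (shut) to 1.0 (fully open).
Only numpy, scipy, OpenCV 4.12 (cv2) and the standard library are available. Lean on these libraries where they do the work, as an engineer would, in place of code of your own. Each camera call takes 0.05 s, during which the arm holds its last target. There are 200 camera calls.

## Working session

There is one attempt and no reset: what is moved stays moved. The work goes in short steps, Python scripts to look and compute and a shell command to move; the robot and the scene stay as the last step left them, time stands still between calls to the robot, and variables do not carry over. Pictures are saved under pics/ and viewed, about 8 in all and at most 12, crops included, and the job is handed in when it is done.

```bash
mkdir -p pics; ls; python3 - <<'E'
from cell import state, read_camera
import cv2,numpy as np
for n in("top","side"):
    r=read_camera(n); np.save(f"pics/{n}0.npy",r["img"])
    cv2.imwrite(f"pics/{n}0.png",cv2.resize(r["img"][:,:,::-1],(800,600),interpolation=cv2.INTER_CUBIC))
    print(n,r["fx"],r["fy"],r["cx"],r["cy"]);print(np.round(r["T"],4))
print(state())
E
```

```text
pics
top 395.9477355828972 395.9477355828972 262.53681236724856 192.6132065085376
[[-1.2400000e-02 -9.8970000e-01  1.4270000e-01  3.1990460e+02]
 [-9.9980000e-01  9.9000000e-03 -1.7900000e-02  2.9529300e+01]
 [ 1.6300000e-02 -1.4290000e-01 -9.8960000e-01  1.3555364e+03]
 [ 0.0000000e+00  0.0000000e+00  0.0000000e+00  1.0000000e+00]]
side 437.53949495447915 437.53949495447915 252.30930277613166 190.45604712630129
[[ 7.3720000e-01 -3.9370000e-01  5.4910000e-01 -3.1019090e+02]
 [-6.7570000e-01 -4.2490000e-01  6.0240000e-01 -8.6378770e+02]
 [-3.8000000e-03 -8.1510000e-01 -5.7930000e-01  1.0418294e+03]
 [ 0.0000000e+00  0.0000000e+00  0.0000000e+00  1.0000000e+00]]
{'t': 0.1, 'joints': array([ 1.00739617e+00,  4.91523524e-01,  1.55938528e+00, -1.65163924e-05,
        1.09169412e+00, -1.05594278e-01]), 'qvel': array([ 0.00040116, -0.00162132, -0.00268664, -0.00111992,  0.00139496,
        0.00075276]), 'tau': array([ 2.31033628e-03, -6.13630557e+01, -2.58601588e+01,  6.94120070e-02,
        4.70639358e-02,  2.15965451e-05]), 'eef_pos': array([276.09331103, 560.45194293, 192.90624307]), 'tcp_rot': array([-3.14150074e+00,  1.00618958e-03,  1.11299811e+00]), 'ft_force': array([ 0.14185771, -0.35204511, -0.65389142]), 'moment': array([-0.0374439 ,  0.007278  ,  0.02816374]), 'opening': 0.9990812757420618}
```

View pics/top0.png

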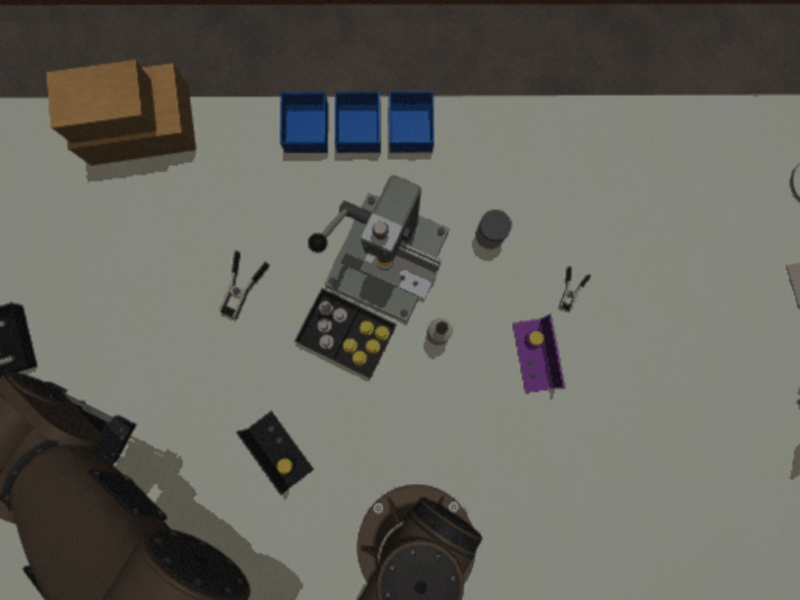

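View pics/side0.png

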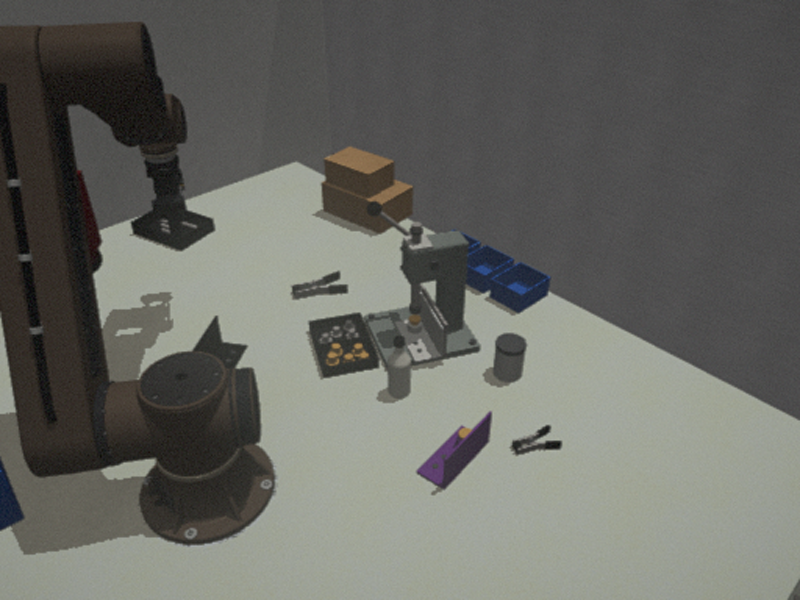

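Top view (800x600 px): the large clamp is at (240,285), left of the press. The look-alike small clamp is at (570,288), right of it. The brackets are the grey one in the press at (395,275), a black one at (275,455) and a purple one at (540,355). I choose the clamp at (240,285) and the grey bracket, and will check both in one close crop.

```bash
cat > h.py <<'E'
import numpy as np, cv2
from cell import read_camera, state
def cam(n): r=read_camera(n); return r
def ray(r,u,v):
    d=r["T"][:3,:3]@np.array([(u-r["cx"])/r["fx"],(v-r["cy"])/r["fy"],1]); return r["T"][:3,3],d
def onz(r,u,v,z):
    o,d=ray(r,u,v); return o+d*(z-o[2])/d[2]
def proj(r,p):
    q=np.linalg.inv(r["T"])@np.append(p,1); return np.array([r["fx"]*q[0]/q[2]+r["cx"],r["fy"]*q[1]/q[2]+r["cy"]])
def tile(img,u0,v0,w,h,W,H):
    s=W/w; c=cv2.resize(img[v0:v0+h,u0:u0+w,::-1],(W,H),interpolation=cv2.INTER_CUBIC)
    for u in range(-(-u0//10)*10,u0+w,10):
        x=int((u-u0+.5)*s); cv2.line(c,(x,0),(x,6),(0,0,255),1); cv2.putText(c,str(u),(x-10,16),0,.33,(0,0,255),1)
    for v in range(-(-v0//10)*10,v0+h,10):
        y=int((v-v0+.5)*s); cv2.line(c,(0,y),(6,y),(0,0,255),1); cv2.putText(c,str(v),(8,y+4),0,.33,(0,0,255),1)
    return c
E
python3 - <<'E'
from h import *
t=np.load("pics/top0.npy");s=np.load("pics/side0.npy")
A=tile(t,135,155,40,52,300,390)
B=tile(t,195,105,96,117-39,480,390)
f=cv2.convertScaleAbs
out=np.zeros((600,800,3),np.uint8); out[:390,:300]=A; out[:390,310:790]=B
out[395:,:250]=tile(s,180,165,50,41,250,205); out[395:,255:800]=tile(s,220,175,109,41,545,205)
cv2.imwrite("pics/c1.png",cv2.convertScaleAbs(out,alpha=1.3))
E
```

```text
(no output)
```

View pics/c1.png

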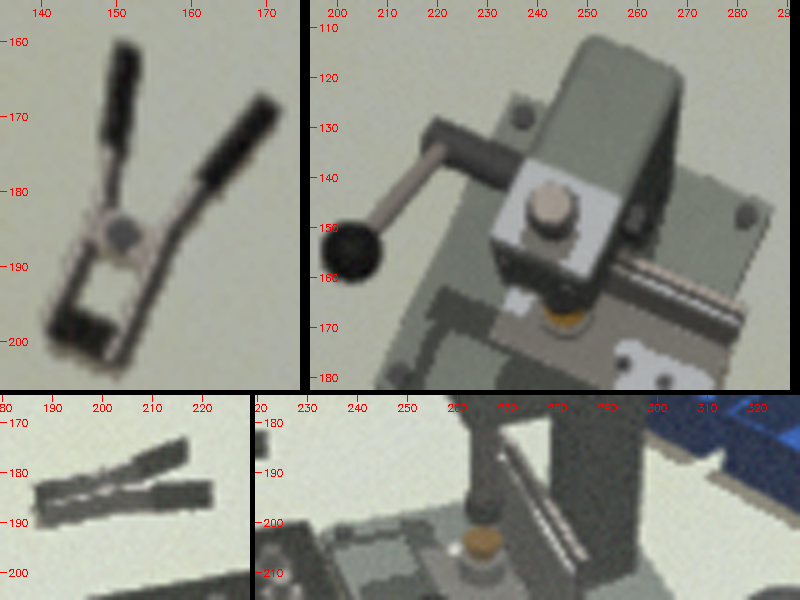

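```bash
python3 - <<'E'
from h import *
np.set_printoptions(precision=1,suppress=True)
t=cam("top");s=cam("side")
for n,u,v,z in [("hinge",150.7,186,24),("tip",145,201.5,12),("hL",151.5,160.5,12),("hR",170,169,12),("knob",203,155,319),("ramtop",242.5,147,303),
 ("cBL",235.5,123,20),("cBR",287,143,20),("cFL",209.5,187,20),("cFR",260,205,20),("bs free",281.7,167,115),("bs in",256,156.5,115),
 ("bottle",282,209.5,150),("tin",317,145,90)]:
    print(n,onz(t,u,v,z)[:2])
print("side hinge guess",onz(s,200,185,12))
E
```

```text
hinge [538.3 384.3]
tip [487.1 405.4]
hL [629.5 387.3]
hR [599. 323.]
knob [572.6 168.8]
ramtop [598.   63.6]
cBL [759.1  96.7]
cBR [685.8 -81.8]
cFL [533.6 185.8]
cFR [470.1  14.5]
bs free [580.9 -55.3]
bs in [616.   26.6]
bottle [440.9 -51.2]
tin [ 659.  -174.8]
side hinge guess [533.6 383.   12. ]
```

Crop: the large clamp's hinge is at (150.7,186), its jaw tips near (145,201), and its length fits 135 mm, so the choice is confirmed. The backstop's free end is at (281.7,167) and the ram top at (242.5,147). Next I fit the press and clamp poses over both cameras.

```bash
cat > fit.py <<'E'
from h import *
from scipy.optimize import least_squares
np.set_printoptions(precision=2,suppress=True)
t=cam("top");s=cam("side")
P=[(t,203,155,-70,85,319),(t,242.5,147,0,0,303),(t,235.5,123,130,100,20),(t,287,143,130,-100,20),(t,209.5,187,-100,100,20),(t,260,205,-100,-100,20),
(s,239.4,133.8,-70,85,319),(s,266.2,147.2,0,0,303)]
def pw(q,x,y,z): c,n=np.cos(q[2]),np.sin(q[2]); return np.array([q[0]+c*x-n*y,q[1]+n*x+c*y,z])
f=lambda q:np.concatenate([proj(c,pw(q,x,y,z))-[u,v] for c,u,v,x,y,z in P])
r=least_squares(f,[600,60,-.4],x_scale=[10,10,.1],loss="soft_l1"); q=r.x
print(q,np.degrees(q[2]));print(f(q).reshape(-1,2))
# backstop front face x (press frame) from top pixels
def inpress(p): d=p[:2]-q[:2]; c,n=np.cos(q[2]),np.sin(q[2]); return np.array([c*d[0]+n*d[1],-n*d[0]+c*d[1]])
for c,u,v in[(t,281.7,167),(t,256,156.5),(s,285,208)]: print("bs",inpress(onz(c,u,v,115)))
def line(img,c,pts,u0,v0,k,col):
    a=np.array([(proj(c,p)-[u0,v0]+.5)*k for p in pts]).astype(int); cv2.polylines(img,[a],False,col,1)
def draw(name,c,u0,v0,w,h,k,bx):
    im=cv2.resize(c["img"][v0:v0+h,u0:u0+w,::-1],(w*k,h*k),interpolation=cv2.INTER_CUBIC)
    im=cv2.convertScaleAbs(im,alpha=1.3)
    L=lambda pts,col:line(im,c,[pw(q,*p) for p in pts],u0,v0,k,col)
    L([(-100,-100,20),(130,-100,20),(130,100,20),(-100,100,20),(-100,-100,20)],(0,0,255))
    for x in(bx,bx+7): L([(x,50,115),(x,-115,115),(x,-115,20)],(0,255,0))
    L([(29,85,220),(-70,85,319)],(255,0,255)); L([(-25,-32,270),(-25,32,270),(115,32,270),(115,-32,270),(-25,-32,270)],(255,255,0))
    return im
if __name__=="__main__":
    a=draw("t",t,195,105,100,110,4,29); b=draw("s",s,225,120,100,110,4,29)
    cv2.imwrite("pics/fit.png",np.hstack([a,b]))
E
python3 fit.py
```

```text
[600.19  62.12  -0.42] -23.81381170193576
[[ 0.23  0.78]
 [ 0.53 -0.79]
 [-1.25 -0.11]
 [ 0.05  1.97]
 [-2.36 -4.46]
 [ 1.02  0.51]
 [-0.1   0.37]
 [ 0.34 -0.82]]
bs [  29.76 -115.18]
bs [ 28.81 -26.15]
bs [  28.97 -114.27]
```

View pics/fit.png

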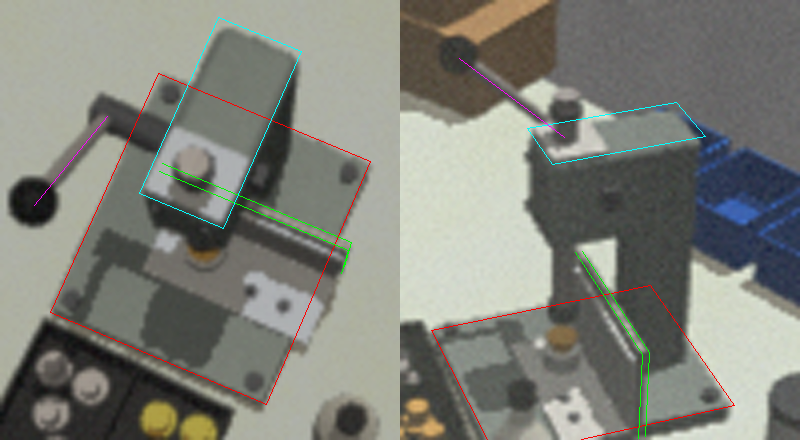

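```bash
python3 - <<'E'
from fit import *
for c,n in((t,"top"),(s,"side")):
    g=cv2.GaussianBlur(cv2.cvtColor(c["img"],cv2.COLOR_RGB2GRAY),(0,0),.5).astype(np.float32)
    xs=np.arange(15,50,1.); S=0
    for y in np.arange(-108,-60,2.):
        uv=np.array([proj(c,pw(q,x,y,115)) for x in xs]).astype(np.float32)
        S=S+cv2.remap(g,uv[:,:1],uv[:,1:],cv2.INTER_LINEAR).ravel()
    print(n,[(int(x),int(v/24)) for x,v in zip(xs,S)])
    ys=np.arange(-128,-100,1.); 
    S=sum(cv2.remap(g,*(lambda uv:(uv[:,:1],uv[:,1:]))(np.array([proj(c,pw(q,x,y,115)) for y in ys]).astype(np.float32)),cv2.INTER_LINEAR).ravel() for x in(31,33))
    print([(int(x),int(v/2)) for x,v in zip(ys,S)])
E
```

```text
[600.19  62.12  -0.42] -23.81381170193576
[[ 0.23  0.78]
 [ 0.53 -0.79]
 [-1.25 -0.11]
 [ 0.05  1.97]
 [-2.36 -4.46]
 [ 1.02  0.51]
 [-0.1   0.37]
 [ 0.34 -0.82]]
bs [  29.76 -115.18]
bs [ 28.81 -26.15]
bs [  28.97 -114.27]
top [(15, 49), (16, 53), (17, 59), (18, 66), (19, 75), (20, 84), (21, 93), (22, 97), (23, 96), (24, 91), (25, 84), (26, 80), (27, 79), (28, 83), (29, 90), (30, 98), (31, 103), (32, 106), (33, 107), (34, 105), (35, 103), (36, 101), (37, 99), (38, 98), (39, 97), (40, 97), (41, 96), (42, 96), (43, 96), (44, 96), (45, 96), (46, 96), (47, 96), (48, 96), (49, 96)]
[(-128, 133), (-127, 133), (-126, 133), (-125, 132), (-124, 132), (-123, 132), (-122, 132), (-121, 131), (-120, 131), (-119, 130), (-118, 126), (-117, 122), (-116, 119), (-115, 116), (-114, 113), (-113, 111), (-112, 109), (-111, 109), (-110, 110), (-109, 111), (-108, 111), (-107, 111), (-106, 110), (-105, 108), (-104, 106), (-103, 105), (-102, 105), (-101, 105)]
side [(15, 90), (16, 98), (17, 107), (18, 113), (19, 116), (20, 115), (21, 109), (22, 101), (23, 92), (24, 86), (25, 83), (26, 83), (27, 86), (28, 92), (29, 99), (30, 105), (31, 108), (32, 108), (33, 104), (34, 98), (35, 90), (36, 81), (37, 73), (38, 66), (39, 61), (40, 58), (41, 55), (42, 54), (43, 53), (44, 53), (45, 54), (46, 54), (47, 54), (48, 54), (49, 54)]
[(-128, 55), (-127, 54), (-126, 54), (-125, 54), (-124, 54), (-123, 54), (-122, 54), (-121, 55), (-120, 56), (-119, 57), (-118, 58), (-117, 59), (-116, 61), (-115, 63), (-114, 68), (-113, 74), (-112, 80), (-111, 86), (-110, 94), (-109, 100), (-108, 101), (-107, 103), (-106, 106), (-105, 109), (-104, 113), (-103, 114), (-102, 112), (-101, 110)]
```

```bash
python3 -m handwheel '[{"hand":0.095,"x":0.3185,"y":-0.198,"z":-0.1,"spin":0.9},{"hand":0.095,"x":0.3185,"y":-0.198,"z":-0.1,"spin":0.9},{"hand":0.095,"x":0.3185,"y":-0.198,"z":-0.1,"spin":0.9},{"hand":0.095,"x":0.3185,"y":-0.198,"z":-0.1,"spin":0.9},{"hand":0.095,"x":0.3185,"y":-0.198,"z":-0.1,"spin":0.9},{"hand":0.095,"x":0.3185,"y":-0.198,"z":-0.1,"spin":0.9},{"hand":0.095,"x":0.3185,"y":-0.198,"z":-0.1,"spin":0.9},{"hand":0.095,"x":0.3185,"y":-0.198,"z":-0.1,"spin":0.9},{"hand":0.095,"x":0.3185,"y":-0.198,"z":-0.1,"spin":0.9},{"hand":0.095,"x":0.3185,"y":-0.198,"z":-0.1,"spin":0.9},{"hand":0.095,"x":0.3185,"y":-0.198,"z":-0.1,"spin":0.9},{"hand":0.095,"x":0.3185,"y":-0.198,"z":-0.1,"spin":0.9}]'
python3 - <<'E'
from h import *
s=cam("side");t=cam("top")
out=np.hstack([tile(s["img"],150,130,80,80,400,400),tile(t["img"],125,140,80,80,400,400)])
cv2.imwrite("pics/g1.png",cv2.convertScaleAbs(out,alpha=1.3))
for c in(s,t): print(proj(c,[594.5,362.5,93]),proj(c,[594.5,362.5,12]))
E
```

```text
t: 1.4
eef_pos: [594.6, 362.4, 93.1]
tcp_rot: [-3.141, 0.0, 1.19]
ft_force: [-0.8, 0.4, 0.7]
opening: 1.003
[213.57249984 164.9919266 ] [214.63877051 181.41213789]
[152.35475098 165.42196676] [158.45120172 170.38370731]
```

View pics/g1.png

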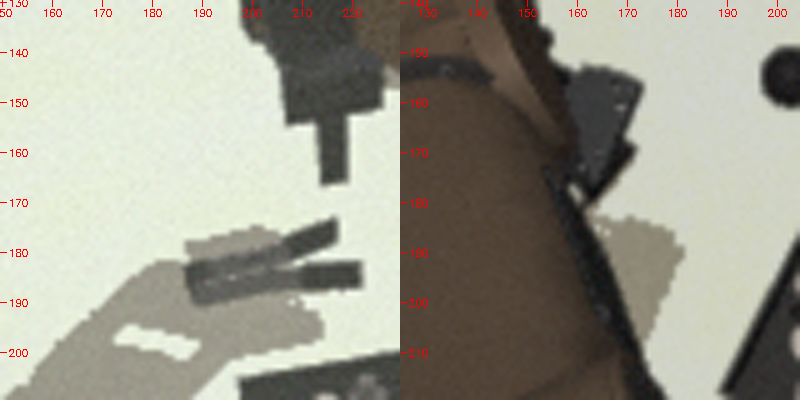

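Side view: the fingers at (216,150-166) stand over the handles, whose ends are at (217,175) and (222,185). The grip point projects to (214.6,181.4), about 19 mm in from the ends as wanted. I descend and squeeze.

```bash
python3 -m handwheel '[{"hand":0.095,"z":-0.04},{"hand":0.095,"z":-0.07},{"hand":0.095,"z":-0.076},{"hand":0.095,"z":-0.076},{"hand":0.06,"z":-0.076},{"hand":0.025,"z":-0.076},{"hand":0.025,"z":-0.076},{"hand":0.025,"z":-0.076},{"hand":0.025,"z":-0.076},{"hand":0.025,"z":-0.076},{"hand":0.025,"z":-0.076},{"hand":0.025,"z":-0.076}]'
```

```text
invalid input
```

```bash
python3 -m handwheel '[{"hand":0.095,"x":0,"y":0,"z":-0.04,"spin":0},{"hand":0.095,"x":0,"y":0,"z":-0.07,"spin":0},{"hand":0.095,"x":0,"y":0,"z":-0.076,"spin":0},{"hand":0.095,"x":0,"y":0,"z":-0.076,"spin":0},{"hand":0.06,"x":0,"y":0,"z":-0.076,"spin":0},{"hand":0.025,"x":0,"y":0,"z":-0.076,"spin":0},{"hand":0.025,"x":0,"y":0,"z":-0.076,"spin":0},{"hand":0.025,"x":0,"y":0,"z":-0.076,"spin":0},{"hand":0.025,"x":0,"y":0,"z":-0.076,"spin":0},{"hand":0.025,"x":0,"y":0,"z":-0.076,"spin":0},{"hand":0.025,"x":0,"y":0,"z":-0.076,"spin":0},{"hand":0.025,"x":0,"y":0,"z":-0.076,"spin":0}]'
```

```text
t: 2.5
eef_pos: [594.8, 362.6, 17.6]
tcp_rot: [3.142, -0.0, 1.191]
ft_force: [0.1, 0.3, -0.2]
opening: 0.493
```

```bash
python3 -m handwheel '[{"hand":0.025,"x":0,"y":0,"z":0,"spin":0},{"hand":0.025,"x":0,"y":0,"z":0,"spin":0},{"hand":0.025,"x":0,"y":0,"z":0,"spin":0},{"hand":0.025,"x":0,"y":0,"z":0,"spin":0},{"hand":0.025,"x":0,"y":0,"z":0,"spin":0},{"hand":0.025,"x":0,"y":0,"z":0,"spin":0}]'
```

```text
t: 3.0
eef_pos: [594.7, 362.7, 17.4]
tcp_rot: [-3.142, -0.0, 1.192]
ft_force: [0.8, -0.3, 0.1]
opening: 0.261
```

Opening is 24.8 mm where 30 mm was expected, which is suspicious. I look before lifting.

```bash
python3 - <<'E'
from h import *
s=cam("side");t=cam("top")
out=np.hstack([tile(s["img"],170,150,60,60,400,400),tile(t["img"],125,150,60,60,400,400)])
cv2.imwrite("pics/g2.png",cv2.convertScaleAbs(out,alpha=1.3))
E
```

```text
(no output)
```

View pics/g2.png

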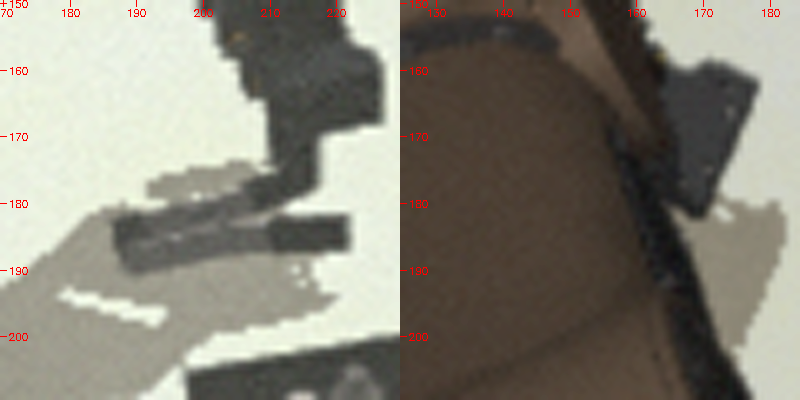

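```bash
python3 - <<'E'
from h import *
np.set_printoptions(precision=1,suppress=True)
s=cam("side");t=cam("top")
print("start tcp *1.5625", proj(s,[276,560,193])*1.5625, proj(t,[276,560,193])*1.5625)
a=np.radians(68.2)
for lab,z,h in(("g1",93,47.5),("g2",17.5,12.5)):
  for k in(-h-12,-h,h,h+12):
    for dz in(-14,69):
      p=[594.6+k*np.cos(a),362.5+k*np.sin(a),z+dz]; print(lab,k,dz,proj(s,p),proj(t,p))
# clamp handle pts, middle dir 158.3
b=np.radians(158.3);H=np.array([538.5,384.5])
for sg in(1,-1):
  for L in(40,60,79):
    v=np.array([-L,sg*(L*np.tan(np.radians(15.6))+15)]); p=H+np.array([np.cos(b)*v[0]-np.sin(b)*v[1],np.sin(b)*v[0]+np.cos(b)*v[1]])
    print("handle",sg,L,p,proj(s,[*p,12]))
E
```

```text
start tcp *1.5625 [178.8 238.7] [111.  418.1]
g1 -59.5 -14 [218.  175.4] [170.3 172.8]
g1 -59.5 69 [217.  157.5] [164.5 167.6]
g1 -47.5 -14 [217.2 173.8] [166.9 171.5]
g1 -47.5 69 [216.1 156. ] [160.8 166.2]
g1 47.5 -14 [210.5 162.2] [140.1 161.1]
g1 47.5 69 [209.3 144.8] [132.3 155.2]
g1 59.5 -14 [209.7 160.8] [136.7 159.8]
g1 59.5 69 [208.5 143.5] [128.7 153.8]
g2 -24.5 -14 [216.5 186.2] [165.6 173.4]
g2 -24.5 69 [215.4 169.4] [159.8 168.5]
g2 -12.5 -14 [215.6 184.7] [162.4 172.1]
g2 -12.5 69 [214.6 167.9] [156.4 167.2]
g2 12.5 -14 [213.9 181.5] [155.7 169.6]
g2 12.5 69 [212.8 164.8] [149.3 164.4]
g2 24.5 -14 [213.1 180. ] [152.5 168.3]
g2 24.5 69 [212.  163.4] [145.9 163.1]
handle 1 40 [566.  345.4] [211.8 185.8]
handle 1 60 [582.5 332.8] [216.8 185.5]
handle 1 79 [598.2 320.9] [221.6 185.2]
handle -1 40 [585.3 394. ] [208.3 179.2]
handle -1 60 [606.  391.8] [212.5 177.5]
handle -1 79 [625.6 389.7] [216.4 176. ]
```

```bash
python3 -c "
from cell import state
print(state())"
```

```text
{'t': 3.2, 'joints': array([ 4.52816328e-01,  7.80129750e-01,  1.51024047e+00,  5.01486462e-05,
        8.51173346e-01, -7.38778205e-01]), 'qvel': array([-7.51085054e-05, -6.60680445e-04,  2.60467453e-04, -1.36805428e-03,
        3.53726064e-04,  1.36442518e-03]), 'tau': array([-1.78473681e-03, -7.37964463e+01, -2.09853959e+01,  2.75151915e-02,
        8.22883775e-02,  2.47021637e-05]), 'eef_pos': array([594.73133993, 362.65475108,  17.45416905]), 'tcp_rot': array([ 3.14158748e+00, -6.16851028e-05,  1.19156148e+00]), 'ft_force': array([-0.24610219, -0.17636227,  0.51575104]), 'moment': array([ 0.04936581, -0.00083804,  0.00608646]), 'opening': 0.2632252150537183}
```

```bash
python3 - <<'E'
from h import *
np.set_printoptions(precision=1,suppress=True)
s=cam("side");t=cam("top")
a=np.radians(68.2);x=np.array([np.cos(a),np.sin(a),0]);y=np.array([np.sin(a),-np.cos(a),0])
T=np.array([594.7,362.6,17.5])
for k in(-90,-60,90):
  for m in(-37.5,37.5):
    for h in(64,100,140):
      p=T+k*x+m*y+[0,0,h]; print(k,m,h,proj(s,p),proj(t,p))
im=[]
for c,u,v in((s,170,110),(t,110,130)): im.append(cv2.convertScaleAbs(tile(c["img"],u,v,80,100,400,500),alpha=2.2))
cv2.imwrite("pics/g3.png",np.hstack(im))
E
```

```text
-90 -37.5 64 [211.1 180.7] [174.2 186.5]
-90 -37.5 100 [210.6 173. ] [171.9 184.7]
-90 -37.5 140 [210.  164.2] [169.1 182.6]
-90 37.5 64 [229.3 176.9] [183.2 165.4]
-90 37.5 100 [229.  169.2] [181.1 163. ]
-90 37.5 140 [228.7 160.5] [178.7 160.2]
-60 -37.5 64 [209.  176.7] [165.7 183.2]
-60 -37.5 100 [208.4 169.1] [163.1 181.3]
-60 -37.5 140 [207.8 160.4] [160.1 179.1]
-60 37.5 64 [227. 173.] [174.7 162.2]
-60 37.5 100 [226.7 165.4] [172.4 159.7]
-60 37.5 140 [226.3 156.8] [169.7 156.8]
90 -37.5 64 [199.1 158.4] [123.2 166.8]
90 -37.5 100 [198.5 151. ] [119.4 164.4]
90 -37.5 140 [197.8 142.6] [115.  161.7]
90 37.5 64 [216.1 155.1] [132.5 146. ]
90 37.5 100 [215.7 147.8] [129.1 143. ]
90 37.5 140 [215.2 139.4] [125.  139.6]
```

View pics/g3.png

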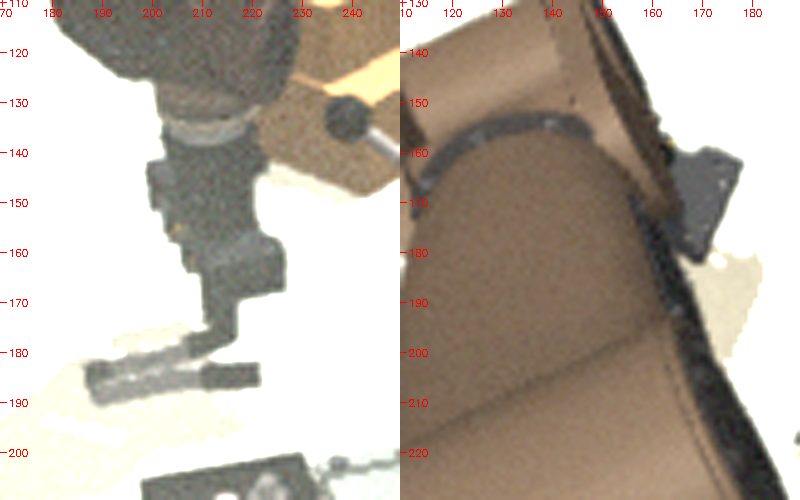

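```bash
python3 - <<'E'
from h import *
from scipy.optimize import least_squares
np.set_printoptions(precision=1,suppress=True)
s=cam("side");t=cam("top")
a=np.radians(68.2);x=np.array([np.cos(a),np.sin(a),0]);y=np.array([np.sin(a),-np.cos(a),0])
T=np.array([594.7,362.6,17.5])
def tri(us,vs,ut,vt):
    r=least_squares(lambda p:np.r_[proj(s,p)-[us,vs],proj(t,p)-[ut,vt]],[560,280,100],x_scale=50)
    return r.x,r.fun
p,e=tri(226.5,167.5,178.2,161.5); print("body corner",p,e,"expected",T-90*x+37.5*y+[0,0,64])
# side silhouettes
g=cv2.cvtColor(s["img"],cv2.COLOR_RGB2GRAY)
print(g[164:192,206:226])
E
```

```text
body corner [598.  275.6 120.5] [ 1.2 -0.1 -0.6  0.8] expected [596.1 265.1  81.5]
[[165  89  87  73  52  57  55  54  57  52  54  54  52  55  48  49  55  53
   53  49]
 [178 159 167 132  65  51  56  53  51  54  56  53  55  51  53  56  56  48
   56  50]
 [182 181 177 137  64  56  55  57  53  53  53  56  53  50  54  51  51  52
   53  57]
 [186 184 182 165  71  54  58  59  57  53  49  54  54  58  53  49  53  50
   51  48]
 [182 184 181 168  73  55  58  50  54  55  54  51  49  51  54  54  63  65
   88  89]
 [182 181 183 166  76  52  54  54  53  54  53  53  67  76  87 103 119 138
  178 182]
 [182 181 183 170  81  51  52  57  53  53  54  72 121 151 181 182 180 182
  181 184]
 [177 181 183 170  87  54  56  50  57  51  56  88 153 183 185 181 182 184
  182 182]
 [184 184 184 169 106  56  55  56  53  55  59  89 155 183 183 180 181 181
  179 184]
 [179 179 184 165 103  55  55  54  56  56  53  89 154 184 188 180 180 183
  183 181]
 [122 136 167 134 104  69  66  54  56  50  54  89 151 182 181 180 181 182
  182 178]
 [112 121 139 166 136  97  60  54  49  52  57  89 151 181 183 183 182 183
  180 18
[... 663 characters left out ...]
 127 181
  184 184]
 [ 80  78  78  74  61  54  57  54  53  54  52  51  54  53  51  73 128 181
  182 184]
 [ 73  76  78  73  60  58  54  54  57  52  55  49  55  56  50  58 115 180
  185 183]
 [ 73  76  73  71  60  54  54  55  54  52  53  54  55  52  50  64 117 179
  183 181]
 [ 81  79  81  83  74  63  65  67  66  69  62  68  75  86  90  98 136 181
  182 178]
 [105 117 117 118 119 103 103 116 119 118 125 130 144 180 179 179 181 182
  183 183]
 [122 121 119 121 119 120 121 122 126 137 176 184 186 184 185 181 184 183
  180 183]
 [119 118 120 121 119 121 119 137 162 124 142 184 184 181 179 181 181 181
  183 180]
 [121 119 120 120 119 120 116 119 125 126 135 178 183 182 184 185 177 184
  179 181]]
```

The side view shows the fingers ending at row 178, above the handles, with bench visible at (214,180). The near handle at (216,185) is untouched. Triangulating the body corner gives z≈120 where the reported pose predicts 81, so the hand stands about 38 mm higher than reported. I open the hand and go down in steps, watching the force.

```bash
python3 -m handwheel '[{"hand":0.095,"x":0,"y":0,"z":0.0,"spin":0},{"hand":0.095,"x":0,"y":0,"z":0.0,"spin":0},{"hand":0.095,"x":0,"y":0,"z":0,"spin":0},{"hand":0.095,"x":0,"y":0,"z":0,"spin":0},{"hand":0.095,"x":0,"y":0,"z":0,"spin":0},{"hand":0.095,"x":0,"y":0,"z":0,"spin":0},{"hand":0.095,"x":0,"y":0,"z":0,"spin":0},{"hand":0.095,"x":0,"y":0,"z":0,"spin":0},{"hand":0.095,"x":0,"y":0,"z":-0.004,"spin":0},{"hand":0.095,"x":0,"y":0,"z":-0.008,"spin":0},{"hand":0.095,"x":0,"y":0,"z":-0.008,"spin":0}]'
python3 - <<'E'
from h import *
s=cam("side");g=cv2.cvtColor(s["img"],cv2.COLOR_RGB2GRAY)
cv2.imwrite("pics/s_open.png",g)
print(g[166:196:1,206:230])
E
```

```text
t: 4.32
eef_pos: [594.3, 362.5, 8.4]
tcp_rot: [-3.141, 0.001, 1.192]
ft_force: [-0.4, -0.1, -0.4]
opening: 0.966
[[176 142  67  51  56  57  58  55  56  54  52  56  50  53  55  49  49  50
   53  53  60 114 180 181]
 [182 166  71  53  49  59  55  56  54  55  51  52  47  50  52  56  47  55
   53  48  53 114 181 181]
 [181 168  75  54  54  56  57  54  53  50  54  56  55  52  54  53  52  51
   56  49  59 115 183 185]
 [183 166  83  51  53  53  52  55  56  52  57  55  53  49  54  55  47  54
   47  49  63 112 182 186]
 [184 168  89  53  53  49  61  56  56  54  52  54  48  51  50  54  60  67
   85  90  99 131 182 181]
 [183 170 102  58  53  51  53  50  55  52  57  47  54  53  66  99 117 138
  179 179 180 182 182 185]
 [182 169 119  96  90  63  60  65  61  55  51  52  48  59 114 178 184 183
  186 179 186 183 184 183]
 [180 177 174 179 160 112 117 107  95  58  54  52  55  60 117 183 186 181
  185 183 182 182 179 182]
 [122 121 128 134 141 175 163 110  77  49  52  54  50  58 113 182 184 184
  181 182 180 182 183 182]
 [113 119 132 166 132 111  79  65  53  51  50  54  52  62 113 180 183 182
  18
[... 1343 characters left out ...]
21 120 118 118 121 123 134 163 127 143 176 180 185 184 184 182 180
  182 185 185 182 183 180]
 [123 120 118 122 122 121 120 124 128 120 114 125 141 179 183 182 184 184
  182 181 179 180 181 181]
 [120 119 118 118 120 117 117 118 117 116 118 116 119 141 181 184 181 183
  179 181 179 182 179 184]
 [124 121 120 117 119 120 118 120 116 115 119 119 118 136 181 185 182 185
  180 182 182 181 181 182]
 [121 120 119 116 120 122 116 119 118 120 115 117 116 135 176 180 182 182
  180 183 181 184 180 179]
 [116 120 120 117 121 119 124 122 115 116 115 120 118 120 133 146 180 180
  184 178 183 181 177 179]
 [118 119 123 120 118 121 116 115 118 118 120 117 119 136 177 179 180 180
  181 182 182 181 181 184]]
```

```bash
python3 -m handwheel '[{"hand":0.095,"x":0,"y":0,"z":-0.005,"spin":0},{"hand":0.095,"x":0,"y":0,"z":-0.010,"spin":0},{"hand":0.095,"x":0,"y":0,"z":-0.015,"spin":0},{"hand":0.095,"x":0,"y":0,"z":-0.020,"spin":0},{"hand":0.095,"x":0,"y":0,"z":-0.020,"spin":0},{"hand":0.095,"x":0,"y":0,"z":-0.020,"spin":0}]'
python3 - <<'E'
from h import *
np.set_printoptions(precision=1,suppress=True)
s=cam("side");g=cv2.cvtColor(s["img"],cv2.COLOR_RGB2GRAY)
print(g[178:200:1,210:226])
a=np.radians(68.2);x=np.array([np.cos(a),np.sin(a),0]);y=np.array([np.sin(a),-np.cos(a),0])
for z in (0,5,12,40):
  for m in(-10,10): print(z,m,proj(s,np.array([594.3,362.5,z])-47.5*x+m*y),proj(s,np.array([594.3,362.5,z])-59.5*x+m*y))
E
```

```text
t: 4.87
eef_pos: [594.5, 362.6, -11.0]
tcp_rot: [-3.141, 0.0, 1.191]
ft_force: [-0.1, -0.5, 0.5]
opening: 0.999
[[ 54  55  56  59  54  54  52  55  52  59 107 183 185 179 184 181]
 [ 54  55  56  68  79  53  54  60  50  59 107 184 183 182 184 183]
 [ 62  74  86 133 166  80  52  54  55  53 111 184 185 184 186 181]
 [101 134 121 139 164  75  53  54  51  58 106 173 181 187 183 183]
 [110  89  84  93 109  71  54  52  52  53  61  94 138 182 184 182]
 [ 76  55  58  59  62  57  54  56  55  51  51  73 130 181 182 185]
 [ 65  52  52  54  54  52  60  58  57  54  53  75 130 182 182 183]
 [ 63  55  50  53  48  55  54  52  50  55  53  64 117 178 187 184]
 [ 62  57  55  54  54  54  52  56  54  54  56  57 115 183 182 184]
 [ 76  58  65  68  69  56  54  59  70  84  88  96 136 180 183 183]
 [118 102 106 120 111  84  75  91 126 180 184 180 182 183 183 185]
 [122 121 118 124 120 116 118 139 175 181 185 185 187 184 182 182]
 [123 120 120 121 122 119 118 120 125 127 140 183 184 183 183 184]
 [123 121 119 121 119 120 119 121 119 118 136 177 186 184 183 181]
 [121 119 121 116 119 117 119 119 119 116 118 142 178 185 179 184]
 [117 118 120 121 117 117 117 119 120 119 117 122 139 181 184 183]
 [120 121 123 116 117 117 116 120 119 118 119 120 144 180 186 182]
 [119 120 118 120 116 120 116 119 116 118 126 143 174 182 180 184]
 [117 119 118 117 116 122 127 127 128 143 178 180 183 183 185 183]
 [120 129 129 127 126 144 180 185 182 184 185 182 183 183 185 184]
 [144 180 182 180 181 180 186 181 187 184 180 185 180 183 181 184]
 [180 181 182 184 184 186 183 181 184 180 184 186 187 186 183 181]]
0 -10 [215.7 190.4] [216.6 192. ]
0 10 [220.4 189.4] [221.3 191. ]
5 -10 [215.7 189.4] [216.5 191. ]
5 10 [220.3 188.4] [221.2 190. ]
12 -10 [215.6 188. ] [216.4 189.6]
12 10 [220.3 187. ] [221.1 188.6]
40 -10 [215.2 182.4] [216.1 183.9]
40 10 [219.9 181.4] [220.8 182.9]
```

```bash
python3 -m handwheel '[{"hand":0.095,"x":0,"y":0,"z":-0.005,"spin":0},{"hand":0.095,"x":0,"y":0,"z":-0.010,"spin":0},{"hand":0.095,"x":0,"y":0,"z":-0.010,"spin":0}]'; python3 -m handwheel '[{"hand":0.095,"x":0,"y":0,"z":-0.002,"spin":0},{"hand":0.095,"x":0,"y":0,"z":-0.004,"spin":0},{"hand":0.095,"x":0,"y":0,"z":-0.004,"spin":0}]'
python3 - <<'E'
from h import *
s=cam("side");g=cv2.cvtColor(s["img"],cv2.COLOR_RGB2GRAY)
print(g[185:196:1,211:223])
E
```

```text
t: 5.17
eef_pos: [594.8, 362.7, -20.7]
tcp_rot: [3.141, -0.0, 1.192]
ft_force: [0.4, -0.0, -0.4]
opening: 0.996
t: 5.42
eef_pos: [595.0, 362.8, -21.0]
tcp_rot: [3.141, -0.001, 1.192]
ft_force: [-9.5, -5.1, 33.3]
opening: 0.999
[[ 53  59  55  57  55  56  56  52  52  49  61 115]
 [ 50  53  56  53  56  55  55  52  53  51  64 116]
 [ 70  63  68  65  57  52  52  53  49  59  91 140]
 [ 98 103 119 111  80  56  54  53  55  89 151 182]
 [118 124 123 116  91  59  58  58  69  93 151 188]
 [120 121 121 116  95  74  80  95 116 119 139 185]
 [121 119 118 117 121 120 122 122 121 117 138 176]
 [116 120 119 118 119 117 120 121 121 115 120 143]
 [124 120 119 117 118 116 116 118 116 121 119 144]
 [117 120 121 119 116 116 120 120 118 119 139 178]
 [119 117 117 117 117 115 119 117 120 128 144 186]]
```

Contact at 33 N with reported z=-21 means the tips are on the bench, so true z = reported + 35 mm. I raise 6 mm from the command (tips about 2 mm clear) and squeeze.

```bash
python3 -m handwheel '[{"hand":0.095,"x":0,"y":0,"z":0.0065,"spin":0},{"hand":0.095,"x":0,"y":0,"z":0.0065,"spin":0},{"hand":0.06,"x":0,"y":0,"z":0.0065,"spin":0},{"hand":0.02,"x":0,"y":0,"z":0.0065,"spin":0},{"hand":0.02,"x":0,"y":0,"z":0.0065,"spin":0},{"hand":0.02,"x":0,"y":0,"z":0.0065,"spin":0},{"hand":0.02,"x":0,"y":0,"z":0.0065,"spin":0},{"hand":0.02,"x":0,"y":0,"z":0.0065,"spin":0},{"hand":0.02,"x":0,"y":0,"z":0.0065,"spin":0},{"hand":0.02,"x":0,"y":0,"z":0.0065,"spin":0},{"hand":0.02,"x":0,"y":0,"z":0.0065,"spin":0},{"hand":0.02,"x":0,"y":0,"z":0.0065,"spin":0},{"hand":0.02,"x":0,"y":0,"z":0.0065,"spin":0},{"hand":0.02,"x":0,"y":0,"z":0.0065,"spin":0}]'
```

```text
t: 6.63
eef_pos: [594.7, 362.6, -18.1]
tcp_rot: [3.142, -0.0, 1.192]
ft_force: [-0.1, 0.4, -1.2]
opening: 0.334
```

```bash
python3 -m handwheel '[{"hand":0.02,"x":0,"y":0,"z":0.01,"spin":0},{"hand":0.02,"x":0,"y":0,"z":0.04,"spin":0},{"hand":0.02,"x":0,"y":0,"z":0.08,"spin":0},{"hand":0.02,"x":0,"y":0,"z":0.12,"spin":0},{"hand":0.02,"x":0,"y":0,"z":0.16,"spin":0},{"hand":0.02,"x":0,"y":0,"z":0.2,"spin":0},{"hand":0.02,"x":0,"y":0,"z":0.23,"spin":0},{"hand":0.02,"x":0,"y":0,"z":0.23,"spin":0}]'
python3 -m handwheel '[{"hand":0.02,"x":-0.195,"y":-0.162,"z":0,"spin":-8},{"hand":0.02,"x":-0.195,"y":-0.162,"z":0,"spin":-8},{"hand":0.02,"x":-0.195,"y":-0.162,"z":0,"spin":-8},{"hand":0.02,"x":-0.195,"y":-0.162,"z":0,"spin":-8},{"hand":0.02,"x":-0.195,"y":-0.162,"z":0,"spin":-8},{"hand":0.02,"x":-0.195,"y":-0.162,"z":0,"spin":-8},{"hand":0.02,"x":-0.195,"y":-0.162,"z":0,"spin":-8},{"hand":0.02,"x":-0.175,"y":-0.363,"z":0,"spin":-14},{"hand":0.02,"x":-0.175,"y":-0.363,"z":0,"spin":-14},{"hand":0.02,"x":-0.175,"y":-0.363,"z":0,"spin":-14},{"hand":0.02,"x":-0.175,"y":-0.363,"z":0,"spin":-14},{"hand":0.02,"x":-0.175,"y":-0.363,"z":0,"spin":-14},{"hand":0.02,"x":-0.077,"y":-0.557,"z":0,"spin":-18.4},{"hand":0.02,"x":-0.077,"y":-0.557,"z":0,"spin":-18.4},{"hand":0.02,"x":-0.077,"y":-0.557,"z":0,"spin":-18.4},{"hand":0.02,"x":-0.077,"y":-0.557,"z":0,"spin":-18.4},{"hand":0.02,"x":-0.077,"y":-0.557,"z":0,"spin":-18.4},{"hand":0.02,"x":-0.077,"y":-0.557,"z":0,"spin":-18.4},{"hand":0.02,"x":-0.077,"y":-0.557,"z":0,"spin":-18.4},{"hand":0.02,"x":-0.077,"y":-0.557,"z":0,"spin":-18.4}]'
```

```text
t: 7.3
eef_pos: [596.5, 363.7, 220.4]
tcp_rot: [3.134, -0.008, 1.192]
ft_force: [0.1, 0.5, -0.3]
opening: 0.333
t: 8.97
eef_pos: [517.1, -194.1, 211.6]
tcp_rot: [-3.141, 0.001, -0.415]
ft_force: [-0.7, -0.3, -1.2]
opening: 0.335
```

```bash
python3 -m handwheel '[{"hand":0.02,"x":0,"y":0,"z":-0.04,"spin":0},{"hand":0.02,"x":0,"y":0,"z":-0.08,"spin":0},{"hand":0.02,"x":0,"y":0,"z":-0.12,"spin":0},{"hand":0.02,"x":0,"y":0,"z":-0.16,"spin":0},{"hand":0.02,"x":0,"y":0,"z":-0.174,"spin":0},{"hand":0.02,"x":0,"y":0,"z":-0.174,"spin":0}]'
python3 - <<'E'
from h import *
s=cam("side");t=cam("top")
im=[]
for c,u,v in((s,260,175),(t,250,135)): im.append(cv2.convertScaleAbs(tile(c["img"],u,v,70,75,392,420),alpha=1.7))
cv2.imwrite("pics/a1.png",np.hstack(im))
E
```

```text
t: 9.47
eef_pos: [515.6, -191.9, 35.2]
tcp_rot: [-3.141, 0.006, -0.413]
ft_force: [0.3, 0.2, -0.5]
opening: 0.331
```

View pics/a1.png

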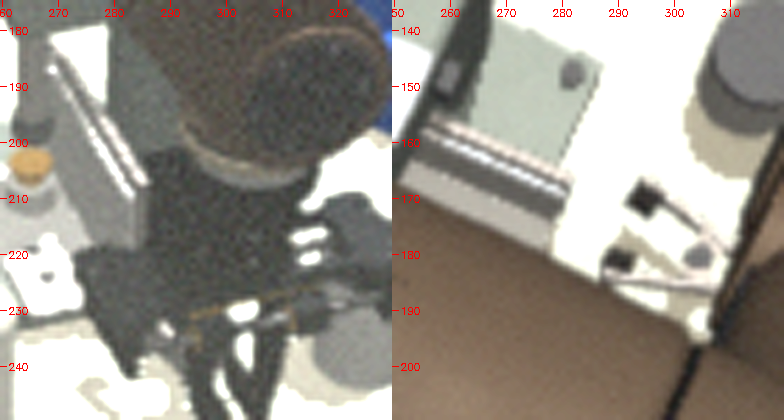

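Picture 8 of 12. The top view shows the open clamp with its hinge at (304.3,180.5) and pads at (294.5,170) and (290.3,181), pointing at the backstop end at (282,168). Now I work out the offset.

```bash
python3 - <<'E' | tail -12
from fit import *
st=state(); print(st["eef_pos"],st["tcp_rot"][2])
g=cv2.cvtColor(t["img"],cv2.COLOR_RGB2GRAY).astype(float)
def cen(u0,u1,v0,v1,thr):
    w=np.clip(thr-g[v0:v1,u0:u1],0,None); V,U=np.mgrid[v0:v1,u0:u1]; return (w*U).sum()/w.sum(),(w*V).sum()/w.sum()
P1=cen(291,299,166,174,60);P2=cen(287,294,177,184,60);H=cen(301,308,177,185,85)
print(P1,P2,H)
for z in(70,79):
  h=onz(t,*H,z);m=(onz(t,*P1,z)+onz(t,*P2,z))/2
  a,b=inpress(h),inpress(m); print(z,"hinge",h[:2],a,"pads",b,"len",np.linalg.norm(a-b),"angle off y deg",np.degrees(np.arctan2(b[0]-a[0],b[1]-a[1])))
print("tcp in press",inpress(st["eef_pos"]), "pad sep",np.linalg.norm(onz(t,*P1,79)-onz(t,*P2,79)))
E
```

```text
[-2.36 -4.46]
 [ 1.02  0.51]
 [-0.1   0.37]
 [ 0.34 -0.82]]
bs [  29.76 -115.18]
bs [ 28.81 -26.15]
bs [  28.97 -114.27]
[ 518.49 -194.09   39.86] -0.4132898272943315
(np.float64(294.73366834170855), np.float64(170.02763819095478)) (np.float64(290.46122448979594), np.float64(180.63673469387754)) (np.float64(304.4), np.float64(180.45714285714286))
70 hinge [ 544.41 -132.48] [  27.54 -200.56] pads [  28.06 -158.14] len 42.4229368166551 angle off y deg 0.6940974491647621
79 hinge [ 542.84 -131.35] [  25.65 -200.15] pads [  26.16 -158.03] len 42.12593516223927 angle off y deg 0.6940974491648098
tcp in press [  28.71 -267.39] pad sep 38.2787524983576
```

```bash
python3 -m handwheel '[{"hand":0.02,"x":0.002,"y":-0.001,"z":0,"spin":0},{"hand":0.02,"x":0.008,"y":0.012,"z":0,"spin":0},{"hand":0.02,"x":0.014,"y":0.026,"z":0,"spin":0},{"hand":0.02,"x":0.018,"y":0.036,"z":0,"spin":0},{"hand":0.02,"x":0.018,"y":0.036,"z":0,"spin":0}]'
python3 -m handwheel '[{"hand":0.02,"x":0.003,"y":0.006,"z":0,"spin":0},{"hand":0.02,"x":0.006,"y":0.013,"z":0,"spin":0},{"hand":0.02,"x":0.009,"y":0.019,"z":0,"spin":0},{"hand":0.02,"x":0.0115,"y":0.025,"z":0,"spin":0},{"hand":0.02,"x":0.0115,"y":0.025,"z":0,"spin":0},{"hand":0.02,"x":0.0115,"y":0.025,"z":0,"spin":0}]'
python3 - <<'E'
from h import *
s=cam("side");t=cam("top")
im=[]
for c,u,v in((s,255,175),(t,250,135)): im.append(cv2.convertScaleAbs(tile(c["img"],u,v,70,75,392,420),alpha=1.7))
cv2.imwrite("pics/a2.png",np.hstack(im))
E
```

```text
t: 10.08
eef_pos: [536.6, -157.0, 39.0]
tcp_rot: [-3.141, -0.002, -0.412]
ft_force: [0.4, 0.5, -1.0]
opening: 0.334
t: 10.58
eef_pos: [547.3, -133.1, 37.9]
tcp_rot: [3.142, 0.0, -0.414]
ft_force: [0.9, 1.0, -1.2]
opening: 0.333
```

View pics/a2.png

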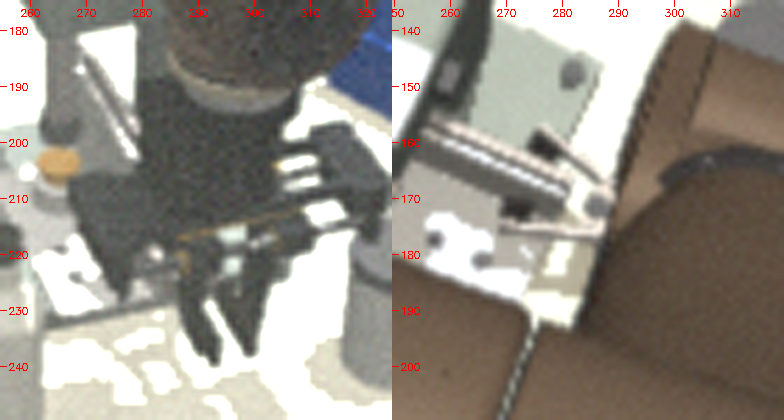

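Picture 9 of 12. The top view shows the pads at (276.5,160) behind the backstop and (272.5,171.5) in front of the bracket, straddling both. The hinge is at (286,171), just outside the end, and the force is about 0. I release.

```bash
python3 -m handwheel '[{"hand":0.04,"x":0,"y":0,"z":0,"spin":0},{"hand":0.05,"x":0,"y":0,"z":0,"spin":0},{"hand":0.06,"x":0,"y":0,"z":0,"spin":0},{"hand":0.08,"x":0,"y":0,"z":0,"spin":0},{"hand":0.094,"x":0,"y":0,"z":0,"spin":0},{"hand":0.094,"x":0,"y":0,"z":0,"spin":0},{"hand":0.094,"x":0,"y":0,"z":0,"spin":0},{"hand":0.094,"x":0,"y":0,"z":0,"spin":0},{"hand":0.094,"x":0,"y":0,"z":0,"spin":0},{"hand":0.094,"x":0,"y":0,"z":0,"spin":0},{"hand":0.094,"x":0,"y":0,"z":0,"spin":0},{"hand":0.094,"x":0,"y":0,"z":0,"spin":0}]'
python3 -m handwheel '[{"hand":0.094,"x":0,"y":0,"z":0.01,"spin":0},{"hand":0.094,"x":0,"y":0,"z":0.03,"spin":0},{"hand":0.094,"x":0,"y":0,"z":0.07,"spin":0},{"hand":0.094,"x":0,"y":0,"z":0.11,"spin":0},{"hand":0.094,"x":0,"y":0,"z":0.15,"spin":0},{"hand":0.094,"x":0,"y":0,"z":0.19,"spin":0},{"hand":0.094,"x":0,"y":0,"z":0.23,"spin":0},{"hand":0.094,"x":0,"y":0,"z":0.27,"spin":0},{"hand":0.094,"x":0,"y":0,"z":0.31,"spin":0},{"hand":0.094,"x":-0.12,"y":-0.03,"z":0.33,"spin":0},{"hand":0.094,"x":-0.12,"y":-0.03,"z":0.33,"spin":0},{"hand":0.094,"x":-0.12,"y":-0.03,"z":0.33,"spin":0},{"hand":0.094,"x":-0.12,"y":-0.03,"z":0.33,"spin":0}]'
python3 - <<'E'
from h import *
s=cam("side");t=cam("top")
im=[]
for c,u,v in((s,235,145),(t,230,125)): im.append(cv2.convertScaleAbs(tile(c["img"],u,v,80,100,400,500),alpha=1.7))
cv2.imwrite("pics/a3.png",np.hstack(im))
E
```

```text
t: 11.68
eef_pos: [547.2, -133.3, 37.9]
tcp_rot: [3.142, -0.0, -0.414]
ft_force: [-0.3, -0.0, 0.3]
opening: 0.984
t: 12.77
eef_pos: [422.5, -163.6, 370.6]
tcp_rot: [3.14, -0.003, -0.415]
ft_force: [0.5, 0.6, 0.8]
opening: 0.991
```

View pics/a3.png

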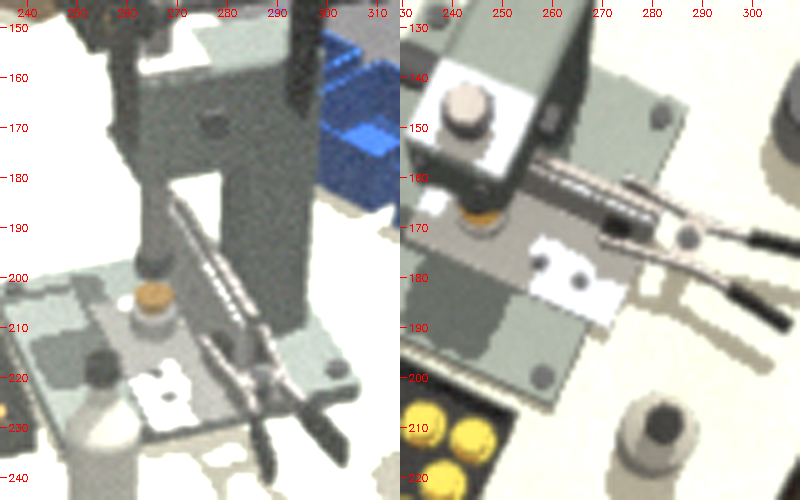

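Picture 10. The clamp grips level on the free end, with a pad at (273,170), the hinge at (287,172), and the bracket against the backstop. Nothing else moved. Next is the lever: I close the fingers to a notch, turn 90 degrees and go above the knob at about (571.5,168.5).

```bash
python3 -m handwheel '[{"hand":0.022,"x":0.149,"y":0.332,"z":0,"spin":18},{"hand":0.022,"x":0.149,"y":0.332,"z":0,"spin":18},{"hand":0.022,"x":0.149,"y":0.332,"z":0,"spin":18},{"hand":0.022,"x":0.149,"y":0.332,"z":0,"spin":18},{"hand":0.022,"x":0.149,"y":0.332,"z":0,"spin":18},{"hand":0.022,"x":0.149,"y":0.332,"z":0,"spin":18},{"hand":0.022,"x":0.149,"y":0.332,"z":0,"spin":18},{"hand":0.022,"x":0.149,"y":0.332,"z":0,"spin":18},{"hand":0.022,"x":0.149,"y":0.332,"z":0,"spin":18},{"hand":0.022,"x":0.149,"y":0.332,"z":0,"spin":18},{"hand":0.022,"x":0.149,"y":0.332,"z":0,"spin":18},{"hand":0.022,"x":0.149,"y":0.332,"z":0,"spin":18},{"hand":0.022,"x":0.149,"y":0.332,"z":0,"spin":18},{"hand":0.022,"x":0.149,"y":0.332,"z":0,"spin":18},{"hand":0.022,"x":0.149,"y":0.332,"z":0,"spin":18},{"hand":0.022,"x":0.149,"y":0.332,"z":-0.03,"spin":18},{"hand":0.022,"x":0.149,"y":0.332,"z":-0.04,"spin":18},{"hand":0.022,"x":0.149,"y":0.332,"z":-0.04,"spin":18}]'
python3 - <<'E'
from h import *
s=cam("side");t=cam("top")
im=[]
for c,u,v in((s,215,100),(t,175,120)): im.append(cv2.convertScaleAbs(tile(c["img"],u,v,64,70,384,420),alpha=1.7))
cv2.imwrite("pics/l1.png",np.hstack(im))
E
```

```text
t: 14.37
eef_pos: [575.4, 168.7, 325.3]
tcp_rot: [-3.137, 0.003, 1.155]
ft_force: [0.3, -0.3, 0.6]
opening: 0.233
```

View pics/l1.png

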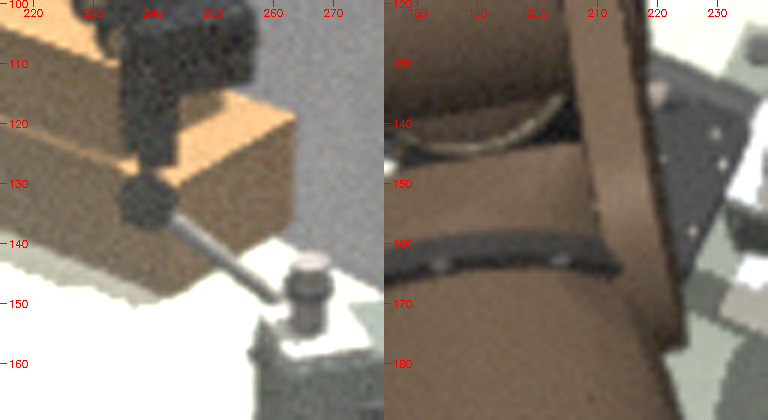

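```bash
python3 -c "
from cell import state
s=state();print(s['eef_pos'],s['tcp_rot'])"; python3 -m handwheel '[{"hand":0.022,"x":-0.001,"y":0,"z":-0.008,"spin":0},{"hand":0.022,"x":-0.001,"y":0,"z":-0.014,"spin":0},{"hand":0.022,"x":-0.001,"y":0,"z":-0.018,"spin":0},{"hand":0.022,"x":-0.001,"y":0,"z":-0.018,"spin":0}]'
```

```text
[576.40771895 168.7725277  328.3101989 ] [-3.14119582e+00  1.50461901e-04  1.15555308e+00]
t: 14.8
eef_pos: [574.9, 168.6, 309.6]
tcp_rot: [-3.141, 0.0, 1.156]
ft_force: [-0.4, -1.1, 2.1]
opening: 0.233
```

```bash
python3 -m handwheel '[{"hand":0.022,"x":-0.008,"y":0.003,"z":-0.011,"spin":0},{"hand":0.022,"x":-0.015,"y":0.006,"z":-0.021,"spin":0},{"hand":0.022,"x":-0.022,"y":0.009,"z":-0.031,"spin":0},{"hand":0.022,"x":-0.026,"y":0.011,"z":-0.039,"spin":0},{"hand":0.022,"x":-0.030,"y":0.0125,"z":-0.049,"spin":0},{"hand":0.022,"x":-0.033,"y":0.014,"z":-0.057,"spin":0},{"hand":0.022,"x":-0.035,"y":0.0145,"z":-0.065,"spin":0},{"hand":0.022,"x":-0.035,"y":0.0145,"z":-0.065,"spin":0}]'
python3 - <<'E'
from h import *
s=cam("side");g=s["img"]
hsv=cv2.cvtColor(g,cv2.COLOR_RGB2HSV)
cv2.imwrite("pics/l2.png",cv2.convertScaleAbs(tile(g,215,110,64,70,512,560),alpha=1.7))
a=np.radians(15);from math import *
K=np.array([600.2,62.1,0]);c,n=cos(-.4156),sin(-.4156)
for d in(45,20,15,10,0,-12):
    x=29-140*cos(radians(d));y=85;print(d,proj(s,[600.2+c*x-n*y,62.1+n*x+c*y,220+140*sin(radians(d))]))
E
```

```text
t: 15.47
eef_pos: [539.8, 183.8, 244.0]
tcp_rot: [-3.141, -0.0, 1.157]
ft_force: [0.3, 4.1, 3.7]
opening: 0.23
45 [239.30944616 134.16829221]
20 [230.80892265 148.47666789]
15 [229.92043275 151.50758313]
10 [229.31915567 154.53437829]
0 [228.98195905 160.47573773]
-12 [230.07027019 167.18583664]
```

```bash
python3 -m handwheel '[{"hand":0.022,"x":-0.002,"y":0.002,"z":-0.009,"spin":0},{"hand":0.022,"x":-0.0035,"y":0.0025,"z":-0.019,"spin":0},{"hand":0.022,"x":-0.004,"y":0.003,"z":-0.028,"spin":0},{"hand":0.022,"x":-0.0045,"y":0.003,"z":-0.036,"spin":0},{"hand":0.022,"x":-0.004,"y":0.003,"z":-0.044,"spin":0},{"hand":0.022,"x":-0.0035,"y":0.0025,"z":-0.051,"spin":0},{"hand":0.022,"x":-0.0025,"y":0.002,"z":-0.058,"spin":0},{"hand":0.022,"x":-0.0025,"y":0.002,"z":-0.058,"spin":0}]'
```

```text
t: 16.18
eef_pos: [538.1, 185.3, 187.1]
tcp_rot: [3.141, -0.001, 1.156]
ft_force: [-2.0, 3.1, 7.2]
opening: 0.229
```

```bash
python3 -m handwheel '[{"hand":0.022,"x":0.0005,"y":0,"z":-0.003,"spin":0},{"hand":0.022,"x":0.001,"y":0,"z":-0.005,"spin":0},{"hand":0.022,"x":0.001,"y":0,"z":-0.005,"spin":0}]'; python3 -m handwheel '[{"hand":0.022,"x":0.0005,"y":0,"z":-0.002,"spin":0},{"hand":0.022,"x":0.0005,"y":0,"z":-0.003,"spin":0},{"hand":0.022,"x":0.0005,"y":0,"z":-0.003,"spin":0}]'
```

```text
t: 16.43
eef_pos: [538.8, 185.1, 182.8]
tcp_rot: [3.141, -0.0, 1.157]
ft_force: [-4.1, 1.5, 10.6]
opening: 0.233
t: 16.68
eef_pos: [539.5, 185.0, 180.8]
tcp_rot: [3.14, -0.0, 1.157]
ft_force: [-8.0, 0.1, 18.7]
opening: 0.237
```

```bash
python3 -m handwheel '[{"hand":0.022,"x":0,"y":0,"z":-0.002,"spin":0},{"hand":0.022,"x":0,"y":0,"z":-0.002,"spin":0},{"hand":0.022,"x":0,"y":0,"z":-0.002,"spin":0}]'; python3 - <<'E'
from h import *
s=cam("side")
cv2.imwrite("pics/l3.png",cv2.convertScaleAbs(tile(s["img"],215,130,80,90,560,630)[:600],alpha=1.7))
print(state()["eef_pos"],state()["ft_force"])
g=s["img"].astype(int)
# bush: brass-coloured pixels
b=(g[...,0]-g[...,2]>50); V,U=np.nonzero(b[190:215,255:275]); print("brass px",len(V),V.min()+190 if len(V) else None,V.max()+190 if len(V) else None)
i=np.load("pics/side0.npy").astype(int); b=(i[...,0]-i[...,2]>50); V,U=np.nonzero(b[190:215,255:275]); print("before",len(V),V.min()+190,V.max()+190)
E
```

```text
t: 16.93
eef_pos: [539.6, 185.0, 179.5]
tcp_rot: [3.14, -0.001, 1.157]
ft_force: [-8.4, -0.6, 23.7]
opening: 0.231
[539.64398833 184.95432742 179.51158872] [-8.0722596  -1.98230132 22.97238091]
brass px 0 None NoneTraceback (most recent call last):
  File "<stdin>", line 8, in <module>
    return umr_minimum(a, axis, None, out, keepdims, initial, where)
ValueError: zero-size array to reduction operation minimum which has no identity
```

```bash
python3 -m handwheel '[{"hand":0.022,"x":0,"y":0,"z":-0.002,"spin":0},{"hand":0.022,"x":0,"y":0,"z":-0.004,"spin":0},{"hand":0.022,"x":0,"y":0,"z":-0.004,"spin":0}]'; python3 - <<'E'
from h import *
s=cam("side")
cv2.imwrite("pics/l4.png",cv2.convertScaleAbs(tile(s["img"],215,130,80,85,560,595),alpha=1.7))
E
```

```text
t: 17.23
eef_pos: [540.1, 184.9, 176.8]
tcp_rot: [3.138, -0.002, 1.157]
ft_force: [-11.8, -2.0, 36.8]
opening: 0.233
```

View pics/l4.png

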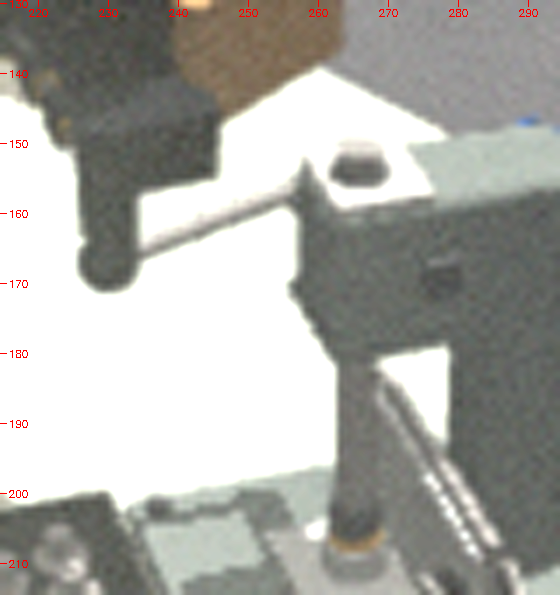

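Picture 12. The knob is at (229.8,166.5), which matches the stop pose within the same -0.8 px offset as at rest. The bush is seated under the ram, and 37 N is well above the about 14 N needed. I let the lever up along its arc, then clear away.

```bash
python3 -m handwheel '[{"hand":0.022,"x":0,"y":0,"z":0.006,"spin":0},{"hand":0.022,"x":-0.002,"y":0.001,"z":0.02,"spin":0},{"hand":0.022,"x":-0.003,"y":0.001,"z":0.036,"spin":0},{"hand":0.022,"x":-0.002,"y":0.001,"z":0.053,"spin":0},{"hand":0.022,"x":0.0015,"y":0,"z":0.073,"spin":0},{"hand":0.022,"x":0.006,"y":-0.003,"z":0.09,"spin":0},{"hand":0.022,"x":0.014,"y":-0.006,"z":0.108,"spin":0},{"hand":0.022,"x":0.023,"y":-0.01,"z":0.122,"spin":0},{"hand":0.022,"x":0.0346,"y":-0.015,"z":0.14,"spin":0},{"hand":0.022,"x":0.0346,"y":-0.015,"z":0.155,"spin":0},{"hand":0.022,"x":0.0346,"y":-0.015,"z":0.19,"spin":0},{"hand":0.022,"x":0.0346,"y":-0.015,"z":0.22,"spin":0},{"hand":0.022,"x":-0.03,"y":0.1,"z":0.22,"spin":0},{"hand":0.022,"x":-0.06,"y":0.16,"z":0.22,"spin":0},{"hand":0.022,"x":-0.1,"y":0.2,"z":0.22,"spin":0},{"hand":0.022,"x":-0.1,"y":0.2,"z":0.22,"spin":0},{"hand":0.022,"x":-0.1,"y":0.2,"z":0.22,"spin":0},{"hand":0.022,"x":-0.1,"y":0.2,"z":0.22,"spin":0}]'
python3 - <<'E'
from h import *
np.set_printoptions(precision=1,suppress=True)
t=cam("top");s=cam("side")
cv2.imwrite("pics/endt.png",t["img"][...,::-1]);cv2.imwrite("pics/ends.png",s["img"][...,::-1])
s0=np.load("pics/side0.npy");t0=np.load("pics/top0.npy")
def match(a,b,u,v,w,h,m=6):   # where does patch of a reappear in b
    p=a[v:v+h,u:u+w]; R=cv2.matchTemplate(b[v-m:v+h+m,u-m:u+w+m],p,cv2.TM_CCOEFF_NORMED); _,sc,_,l=cv2.minMaxLoc(R); return l[0]-m,l[1]-m,round(sc,2)
print("knob side",match(s0,s["img"],233,127,14,14),"knob top",match(t0,t["img"],196,147,16,16))
print("ramtop side",match(s0,s["img"],258,141,18,14),"bottle",match(t0,t["img"],272,200,20,22),match(s0,s["img"],246,212,20,44))
print("tin",match(s0,s["img"],314,212,26,34),"small",match(s0,s["img"],325,270,38,24),"tray",match(t0,t["img"],190,186,64,56),"purple/black not moved")
print("brkt top holes",match(t0,t["img"],252,172,24,12))
def brass(g):
    g=g.astype(int); b=g[...,0]-g[...,2]>25; V,U=np.nonzero(b[190:220,255:275]); return (len(V),V.mean()+190,V.min()+190,V.max()+190) if len(V) else 0
print("brass before/after",brass(s0),brass(s["img"]))
E
```

```text
t: 18.78
eef_pos: [440.4, 383.0, 393.2]
tcp_rot: [3.141, 0.0, 1.156]
ft_force: [0.8, 0.5, 0.3]
opening: 0.233
knob side (0, 0, 0.99) knob top (0, 0, 1.0)
ramtop side (0, 0, 1.0) bottle (0, 0, 1.0) (0, 0, 0.99)
tin (0, 0, 1.0) small (0, 0, 1.0) tray (0, 0, 1.0) purple/black not moved
brkt top holes (0, 0, 0.88)
brass before/after (31, np.float64(203.7741935483871), np.int64(202), np.int64(207)) (28, np.float64(205.5), np.int64(204), np.int64(207))
```

```bash
python3 - <<'E'
from h import *
np.set_printoptions(precision=1,suppress=True,linewidth=150)
s0=np.load("pics/side0.npy").astype(int);s1=cv2.imread("pics/ends.png")[...,::-1].astype(int)
t0=np.load("pics/top0.npy").astype(int);t1=cv2.imread("pics/endt.png")[...,::-1].astype(int)
for n,i in(("side before",s0),("side after",s1)): print(n);print("R-B",(i[...,0]-i[...,2])[198:214,261:270].mean(1));print("gray",i[198:214,261:270].mean((1,2)))
s=cam("side")
for z in(45,48,50,57,60): print(z,"front",proj(s,[600.2-15*.67,62.1-15*.74,z])[1],"back",proj(s,[600.2+10,62.1+11,z])[1],"centre",proj(s,[600.2,62.1,z]))
E
```

```text
side before
R-B [ 0.8  0.9  2.1 11.9 29.7 36.7 36.4 30.8 18.  12.9  7.8  3.4  3.   3.3  3.4  4. ]
gray [55.  58.8 63.8 80.3 80.4 81.  81.  79.6 76.3 79.6 86.7 81.2 73.3 73.6 77.2 90.9]
side after
R-B [ 1.3  2.   0.4  0.3  1.1 11.8 32.3 37.1 36.4 31.2 15.4  2.4  2.1  2.   3.1  4.6]
gray [54.  58.4 64.9 86.  93.3 86.5 84.3 83.5 81.1 74.5 72.  80.  71.7 72.3 77.5 90.5]
45 front 209.14245798246037 back 204.27522329922465 centre [265.5 206.7]
48 front 208.50252021202522 back 203.6396042913505 centre [265.5 206. ]
50 front 208.07513226564447 back 203.21511187429277 centre [265.5 205.6]
57 front 206.5744483552263 back 201.72466609165832 centre [265.6 204.1]
60 front 205.92899006929713 back 201.08364534807447 centre [265.6 203.5]
```

```bash
python3 - <<'E'
from h import *
a=cv2.imread("pics/a3.png")
for c,u,v,o,(x0,x1,y0,y1) in((cam("side"),235,145,0,(180,380,220,490)),(cam("top"),230,125,400,(180,390,150,340))):
    b=cv2.convertScaleAbs(tile(c["img"],u,v,80,100,400,500),alpha=1.7)
    p=a[y0:y1,o+x0:o+x1]; R=cv2.matchTemplate(b[y0-8:y1+8,max(x0-8,0):x1+8],p,cv2.TM_CCOEFF_NORMED); print(cv2.minMaxLoc(R)[1],cv2.minMaxLoc(R)[3])
from cell import job_done
print(state()["t"],state()["qvel"].max()); print(job_done())
E
```

```text
0.9807050824165344 (8, 8)
0.9974449872970581 (8, 8)
19.0333 0.0031029947741532393
the job is handed in; nothing more can be done
None
```

The job is done and handed in at 19 s: the large clamp holds the bracket to the backstop's free end, the bush has been pressed, and the lever is back up.

- **Hand height:** The reported tool height was about 35 mm too low, which showed when the first grasp closed above the clamp. I confirmed the offset by touching the bench, which peaked at about 33 N, and corrected every later height by it. The first grasp closed on nothing and moved nothing.
- **Clamp:** It sits level on the free end with its hinge about 19 mm outside, so the pads lie fully on the plates. Its position in both cameras is unchanged since I let go.
- **Bush:** I pushed the lever to its stop; the force rose to 37 N where about 14 N was needed, and the knob's pixel position matched the stop pose. The bush flange dropped 2.0 pixels, about 9.4 mm, and no bush body shows between flange and boss. That fits fully home, but the cameras resolve it only to 1–2 mm.
- **Lever:** The knob and ram top match their starting images exactly.
- **Other items:** The bottle, tin, tray and small clamp show no movement. The bracket's image match was 0.88; that crop also takes in the new clamp and its shadow. It moved only the small gap back against the backstop.

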